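# Turn the music speaker up four clicks

## Robot

A 6-joint arm with a two-finger parallel gripper is mounted at the origin on the work surface. World frame = base frame: x ahead of the robot, y to its left, z up, the work surface at z = 0. Lengths are in mm, angles in rad, forces in N, time in s.
With the tool pointing down it reaches from about 350 to 875 mm from the base axis. Payload 15.5 kg.
Tool frame: the origin (TCP) lies on the centre line of the jaws, within the pads' length; the fingertips stand 25 mm ahead of it and the grasp point (between the pads) lies 6 mm ahead of it (bot.tcp_to_tips is the distance from the TCP to the fingertips, in mm); z points along the fingers, y is the line along which they close (so a half turn about z gives the same grasp; the last joint's range is limited). The gripper opens to 85 mm and grips with 20 to 120 N. Pads are 22 mm wide; open, the fingers measure 114 mm over their backs; the gripper's body (76 mm by 85 mm) begins 54 mm behind the grasp point. The pads swing forward as they close: fully open they stand 13 mm farther back than shut.
Start: joints at [1.238, 0.494, 1.345, -0, 1.302, -0.096], TCP at [147.223, 607.414, 256.277] pointing down, gripper open.
Joint ranges: [-2.91, 2.91], [-0.82, 2.16], [0.22, 2.67], [-1.22, 4.37], [0.12, 2.79], [-3.08, 3.08]. Speed limits (rad/s): [1.89, 1.89, 2.57, 3.01, 3.01, 3.01].

## Interface

Orientations are given as [roll, pitch, yaw] about the fixed x, y, z axes, in that order (R = Rz(yaw) Ry(pitch) Rx(roll)).
In Python, from cell import bot gives the robot as it stands.
- The arm moves only by the tool arm_command, never from a script. Its argument "motion" is a list of rows, each an object with "linear": the shift along the tool's x, y, z in mm, a list of three; "twist": the turn, a rotation vector about the tool's x, y, z in rad, a list of three. A call has 1 to 12 rows; each row shifts and turns the commanded pose from where the row before left it, along the tool's axes as they then stand; what a row does not reach is not made up. A row lasts 1/12 s, in which the tool goes at most 41.7 mm and 7.16 degrees, less where a joint would pass 70% of its speed; a pose out of reach is approached as far as the arm can. A call is refused whole if a number of a shift passes 41.7 or a number of a turn 0.125, either way. A call with a gripper value outside its range is refused whole. "jaw" is the opening, from 0 (shut) to 1 (fully open), set as the call begins (left out, the last holds). The fingers move at their own pace and stop on an object; the grip force is fixed at half the most. Time passes only in rows, so rows that do not move let the fingers close. It gives the time, the measured TCP pose, the force and the opening at its end, in the units of the state.
- bot.observe(): the state, without advancing time (a new reading comes with each control period).
- bot.get_image(name): name is "scene" or "top"; returns the picture (384x512x3 uint8, red, green, blue); there is no depth.
- bot.camera_model(name): a dict with "mtx" (3x3 intrinsics, pixels), "position" and "attitude" of the camera in the world. Camera axes: x right, y up, looking along -z (the intrinsics and any distortion apply to the point x, -y, -z); pixel columns grow to the right and rows downward; lengths in mm; the calibration is good to about 2 mm. A picture is of the moment at which its call begins. camera_model takes no time and is no camera call.
- bot.finish_job(): hands the job in, once; it reports no verdict.
The state is a dict: "time": time; "joints": joint angles; "joint_velocities": joint speeds; "tau": joint torques, N m; "position": TCP position; "eef_rot": TCP orientation; "contact_force": force on the tool from outside, world axes, zero at the start; "ft_torque": the same for the moment, N m; "finger_gap": finger opening in mm.
Only numpy, scipy, OpenCV 4.12 (cv2) and the standard library are available. Lean on these libraries where they do the work, as an engineer would, in place of code of your own. Each camera call takes 0.05 s, during which the arm holds its last target. There are 200 camera calls.

## Task

Turn the music corner's speaker up by exactly four clicks: with a fingertip, push the orange tab on its black dial clockwise (seen from above), feel each click, and let the dial settle in the fourth without ever going past it. Push gently and only from one side: do not pinch the tab, and do not lift, tip or shove the speaker. Leave the other instruments as they are.

Things in the scene. Friction and masses are not known exactly. Their poses are not given: they have to be found in the camera images.
- speaker: drum-shaped speaker, 170 mm across and 130 mm tall, wood with a grey cloth band between red and yellow rings; 1.6 kg, standing loose on the table at any yaw. Origin: centre of its underside, z up along its axis. Twelve white marks on its grey deck, 60 mm from the axis and 30 degrees apart, stand one at every rest of the dial.
- dial_center (a point): centre of the top face of the black dial (84 mm across, 16 mm thick, coaxial with the speaker), 148 mm above the speaker's underside. Turns with the dial: its x axis points from the dial's centre to the orange tab, z up.
- tab_mid (a point): a point in the middle of the orange tab, 30 mm from the dial's axis and 12 mm above the dial's top face. The tab is an upright radial rib on the dial, 15 to 41 mm from the axis, 12 mm thick and 25 mm high (its middle 4 mm rise to 28 mm). Same axes as dial_center: x outwards along the tab, y square to its sides; push on its +y side to turn the dial clockwise.
- tab: the middle 4 mm of the tab's thickness, 26 x 4 x 28 mm; origin at its foot on the dial's top face, 28 mm from the dial's axis; axes as the dial's.
- tab_face: the +y side layer of the tab, 26 x 4 x 25 mm, the side to push on for clockwise; origin at its foot, 28 mm out and 4 mm towards +y.
- tab_back: the -y side layer of the tab, 26 x 4 x 25 mm, the far side when turning clockwise; origin at its foot, 28 mm out and 4 mm towards -y.
- dial (a joint): turn of the dial on the speaker, rad, clockwise from above positive; 0 at the start, at rest in a click. Rests are 0.5236 (30 degrees) apart: four clicks are 2.094. Let go within 0.26 of a rest it springs to it. A click needs up to about 0.1 N m (3 to 4 N on the tab); half-way to the next rest the resistance vanishes and the dial runs ahead to that rest by itself. No end stop nearby.
- drum_red: small goblet drum with red bands, 90 mm across, 115 mm tall; origin under its centre. Bystander.
- drum_blue: small goblet drum with blue bands, 90 mm across, 115 mm tall; origin under its centre. Bystander.
- tambourine: headless red tambourine lying flat, 165 mm across, 42 mm tall; origin under its centre. Bystander.
- jingle_ring: blue plastic jingle ring lying flat, 110 mm across, 32 mm tall; origin under its centre. Bystander.
- handbell: brass handbell standing upright, 64 mm across, 95 mm tall; origin under its centre. Bystander.
- wood_block: wooden slit block, 60 x 130 x 50 mm; origin under its centre. Bystander.
- clave_tray: dark wooden tray with four wooden claves in it, 120 x 240 x 30 mm; origin under its centre. Bystander.

How it is judged:
By the outcome, as a careful person would: the job done as asked, in the order asked, and still so for the second after the job is handed in, with the robot touching nothing.
It also fails if it takes over 42 s, if anything falls off the work surface, if the arm or the gripper's body presses on something with over 40 N, if the wrist force passes 120 N, or if a joint passes its speed limit or range.

## Working session

There is one attempt and no reset: what is moved stays moved. The work goes in short steps, Python scripts to look and compute and a tool call to move; the robot and the scene stay as the last step left them, time stands still between calls to the robot, and variables do not carry over. Pictures are saved under pics/ and viewed, on a budget of 10 in all, crops included, one or two more only if the job needs it, and the job is handed in when it is done.

Besides the shell and the picture viewer there is one more tool, called after ">>>" by a JSON object that holds its "fn" and its "kwargs". arm_command: Moves the arm, as the interface text tells. Its arguments: {"type":"object","properties":{"motion":{"type":"array","items":{"type":"object","properties":{"linear":{"type":"array","items":{"type":"number"}},"twist":{"type":"array","items":{"type":"number"}}}}},"jaw":{"type":"number"}},"required":["motion"]}

```bash
mkdir -p pics
python3 - <<'E'
from cell import bot
import cv2,numpy as np
for n in("scene","top"):
    im=bot.get_image(n); cv2.imwrite(f"pics/{n}0.png",im[:,:,::-1]); print(n,bot.camera_model(n))
a=[cv2.imread(f"pics/{n}0.png") for n in("scene","top")]
cv2.imwrite("pics/both0.png",np.vstack(a)[:, :])
o=bot.observe();print(o['position'],o['eef_rot'],o['contact_force'],o['time'])
E
```

```text
scene {'mtx': array([[406.39730816,   0.        , 251.57999285],
       [  0.        , 406.39730816, 193.47973815],
       [  0.        ,   0.        ,   1.        ]]), 'position': array([1200.17980851,  -24.73204646, 1055.47385516]), 'attitude': array([0.56888889, 0.00486504, 1.47395231])}
top {'mtx': array([[489.75751402,   0.        , 251.02613819],
       [  0.        , 489.75751402, 200.43249519],
       [  0.        ,   0.        ,   1.        ]]), 'position': array([ 309.30457636,   41.42586413, 1459.61140014]), 'attitude': array([ 0.20149691,  0.00454054, -1.62452874])}
[147.14301613 607.14707139 255.75546018] [-3.14053010e+00 -1.11335129e-04  2.90375920e+00] [-0.19788941 -0.61391708 -0.10301644] 0.1
```

View pics/top0.png

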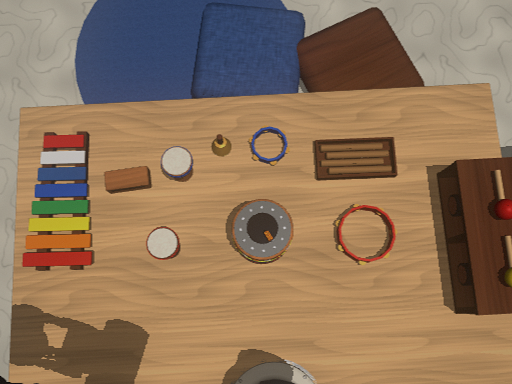

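View pics/scene0.png

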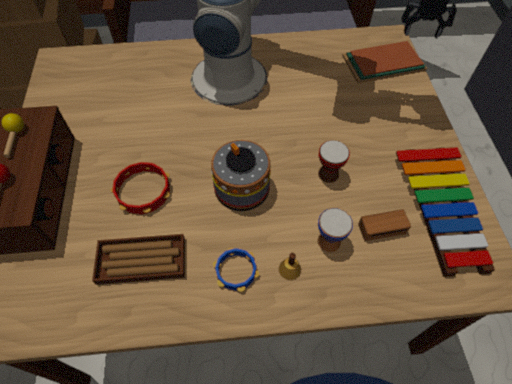

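```bash
cat > h.py <<'E'
from cell import bot
import cv2,numpy as np
from scipy.spatial.transform import Rotation as R
def rays(n,uv,z):
    m=bot.camera_model(n);uv=np.atleast_2d(uv).astype(float);K=m['mtx']
    d=np.c_[(uv[:,0]-K[0,2])/K[0,0],-(uv[:,1]-K[1,2])/K[1,1],-np.ones(len(uv))]
    d=R.from_euler('xyz',m['attitude']).apply(d);p=m['position']
    return p+d*((z-p[2])/d[:,2])[:,None]
ROI={'top':(233,200,60,60),'scene':(212,138,60,45)}
def find(n,im):
    x,y,w,h=ROI[n];c=cv2.cvtColor(im[y:y+h,x:x+w],cv2.COLOR_RGB2HSV).astype(int)
    H,S,V=c[...,0],c[...,1],c[...,2]
    px=lambda m:np.argwhere(m)[:,::-1]+[x,y]
    return dict(orange=px((H>5)&(H<20)&(S>180)&(V>110)),white=px((S<40)&(V>185)),black=px((V<70)&(S<110)))
E
python3 - <<'E'
from h import *
for n in('top','scene'):
    im=cv2.imread(f'pics/{n}0.png')[:,:,::-1].copy(); f=find(n,im)
    print(n,{k:len(v) for k,v in f.items()})
    w=rays(n,f['white'],132)[:,:2]
    if len(w)>5:
        c=np.median(w,0)
        for i in range(5):
            r=np.linalg.norm(w-c,axis=1);k=abs(r-60)<15
            A=np.c_[2*w[k],np.ones(k.sum())];s=np.linalg.lstsq(A,(w[k]**2).sum(1),rcond=None)[0];c=s[:2]
        print('marks c',c,'r',np.sqrt(s[2]+c@c),k.sum())
    b=rays(n,f['black'],148)[:,:2]; print('black',b.mean(0),b.min(0),b.max(0))
    o=rays(n,f['orange'],173)[:,:2]; print('orange z173',o.mean(0),o.min(0),o.max(0), f['orange'].mean(0))
    print('orange z148',rays(n,f['orange'],148)[:,:2].mean(0))
    x,y,w_,h=ROI[n];cv2.imwrite(f'pics/z{n}.png',cv2.resize(im[y-5:y+h+5,x-5:x+w_+5,::-1],None,fx=6 ,fy=6,interpolation=cv2.INTER_CUBIC))
a,b=cv2.imread('pics/ztop.png'),cv2.imread('pics/zscene.png')
H=max(a.shape[0],b.shape[0]);p=lambda q:cv2.copyMakeBorder(q,0,H-q.shape[0],0,0,cv2.BORDER_CONSTANT)
cv2.imwrite('pics/z.png',cv2.resize(np.hstack([p(a),p(b)]),(800,400)))
E
```

```text
top {'orange': 56, 'white': 13, 'black': 676}
marks c [501.39806157   6.28819721] r 59.98045886568219 13
black [502.44252279   9.77538345] [418.18571223 -33.52964942] [541.29991786  62.39849037]
orange z173 [468.53886688  -5.72732401] [415.40262313 -34.8422649 ] [487.56502886  76.7012492 ] [267.83928571 238.03571429]
orange z148 [471.6329303   -6.64355225]
scene {'orange': 30, 'white': 0, 'black': 554}
black [513.48144839   9.32927737] [461.58423586 -34.38261697] [590.31807196  78.09220736]
orange z173 [484.11264341 -11.99632945] [465.93798458 -72.39689576] [5.93205783e+02 4.09081983e-02] [232.7 148.2]
orange z148 [463.82685361 -11.63553358]
```

View pics/z.png

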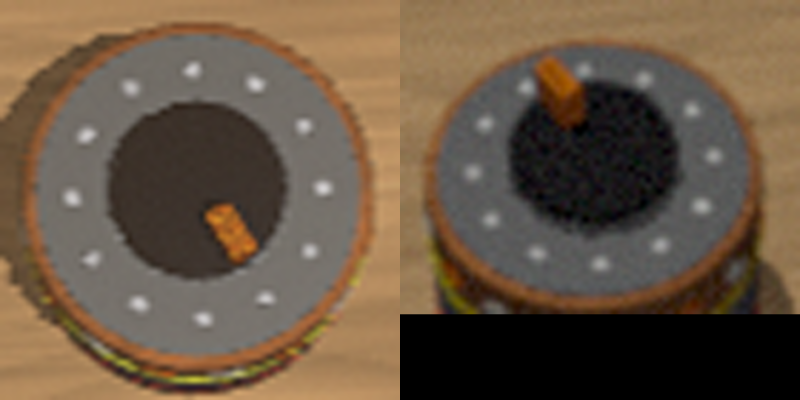

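```bash
cat >> h.py <<'E'
C=np.array([501.4,6.3])
def tab(n,im,c=C,zt=173):
    f=find(n,im); o=rays(n,f['orange'],zt)[:,:2]
    k=np.linalg.norm(o-c,axis=1)<55;o=o[k]
    d=o.mean(0)-c; e=np.linalg.svd(o-o.mean(0))[2][0]; e=e*np.sign(e@d)
    return len(o),o.mean(0),np.linalg.norm(d),np.degrees(np.arctan2(d[1],d[0])),np.degrees(np.arctan2(e[1],e[0]))
def totool(p):  # world point -> tool coords
    s=bot.observe();return R.from_euler('xyz',s['eef_rot']).inv().apply(np.array(p)-s['position'])
E
python3 - <<'E'
from h import *
for n in('top','scene'):
    im=cv2.imread(f'pics/{n}0.png')[:,:,::-1].copy()
    for z in (160,173):print(n,z,tab(n,im,zt=z))
    g=find(n,im)['black'];b=rays(n,g,148)[:,:2];b=b[np.linalg.norm(b-C,axis=1)<46];print((b.min(0)+b.max(0))/2,b.max(0)-b.min(0))
w=rays('top',find('top',cv2.imread('pics/top0.png')[:,:,::-1].copy())['white'],132)[:,:2]-C
print(np.sort(np.degrees(np.arctan2(w[:,1],w[:,0]))%30))
print(bot.tcp_to_tips)
E
```

```text
top 160 (48, array([477.91360161,  -7.1607588 ]), np.float64(27.07033315012665), np.float64(-150.18168542826086), np.float64(-147.87900751703842))
top 173 (48, array([476.22700719,  -6.67474729]), np.float64(28.320021787527104), np.float64(-152.73236623926542), np.float64(-147.8790075170384))
[500.24607373   7.48438541] [82.10768827 82.02806966]
scene 160 (28, array([467.34358101,  -7.73658973]), np.float64(36.83565563111374), np.float64(-157.60065179182027), np.float64(-152.72183272740125))
scene 173 (28, array([477.98249682,  -7.98332048]), np.float64(27.429777599184533), np.float64(-148.61922781395708), np.float64(-152.72183272740108))
[504.23872252   6.96835753] [85.30897331 82.70194901]
[2.87406248e-02 4.78347340e-02 9.43008804e-02 1.12932578e-01
 1.61911884e-01 2.73703094e+01 2.82703609e+01 2.83971608e+01
 2.85226861e+01 2.87821915e+01 2.90021236e+01 2.94909209e+01
 2.99283353e+01]
25.0
```

>>> {"fn": "arm_command", "kwargs": {"motion": [{"linear":[-20.3,-22.6,0]},{"linear":[-20.3,-22.6,0]},{"linear":[-20.3,-22.6,0]},{"linear":[-20.3,-22.6,0]},{"linear":[-20.3,-22.6,0]},{"linear":[-20.3,-22.6,0]},{"linear":[-20.3,-22.6,0]},{"linear":[-20.3,-22.6,0]},{"linear":[-20.3,-22.6,0]},{"linear":[-20.3,-22.6,0]},{"linear":[-20.3,-22.6,0]},{"linear":[-20.3,-22.6,0]}], "jaw": 0}}

```text
schema error: expected keys linear, twist
```

>>> {"fn": "arm_command", "kwargs": {"motion": [{"linear":[-20.3,-22.6,0]},{"linear":[-20.3,-22.6,0]},{"linear":[-20.3,-22.6,0]},{"linear":[-20.3,-22.6,0]},{"linear":[-20.3,-22.6,0]},{"linear":[-20.3,-22.6,0]},{"linear":[-20.3,-22.6,0]},{"linear":[-20.3,-22.6,0]},{"linear":[-20.3,-22.6,0]},{"linear":[-20.3,-22.6,0]},{"linear":[-20.3,-22.6,0]},{"linear":[-20.3,-22.6,0]}]}}

```text
schema error: expected keys linear, twist
```

>>> {"fn": "arm_command", "kwargs": {"motion": [{"linear":[0,0,0],"twist":[0,0,0.103]},{"linear":[0,0,0],"twist":[0,0,0.103]},{"linear":[0,0,0],"twist":[0,0,0.103]},{"linear":[0,0,0],"twist":[0,0,0.103]},{"linear":[0,0,0],"twist":[0,0,0.103]},{"linear":[0,0,0],"twist":[0,0,0.103]},{"linear":[0,0,0],"twist":[0,0,0.103]},{"linear":[0,0,0],"twist":[0,0,0.103]},{"linear":[0,0,0]},{"linear":[0,0,0]}]}}

```text
schema error: expected keys linear, twist
```

Run:
```python
from h import *
im=bot.get_image('scene');it=bot.get_image('top')
p=np.hstack([cv2.resize(im[60:260,150:350],(400,400),interpolation=cv2.INTER_CUBIC),cv2.resize(it[150:350,160:360],(400,400),interpolation=cv2.INTER_CUBIC)])
cv2.imwrite('pics/a.png',p[:,:,::-1])
s=bot.observe();print(s)
print('dial centre in tool',totool([501.5,6.8,148]))
```

```text
{'time': 0.2, 'joints': array([ 1.23751200e+00,  4.93989389e-01,  1.34584820e+00,  6.42230009e-06,
        1.30247963e+00, -9.54808671e-02]), 'joint_velocities': array([-0.00115581, -0.0010102 , -0.00243204, -0.00012397,  0.00027097,
        0.00137219]), 'tau': array([ 8.14717168e-04, -8.81801462e+01, -3.83782876e+01, -2.27070150e-04,
        7.56488851e-03, -4.10690575e-05]), 'position': array([147.15629207, 607.24933085, 255.9166284 ]), 'eef_rot': array([-3.14087197e+00, -7.52407098e-05,  2.90378746e+00]), 'contact_force': array([-0.11847823, -0.30251414,  0.31846227]), 'ft_torque': array([-0.01925792, -0.008616  , -0.04014177]), 'finger_gap': 85.473454552834}
dial centre in tool [-485.82759764 -500.0004127   108.24044357]
```

View pics/a.png

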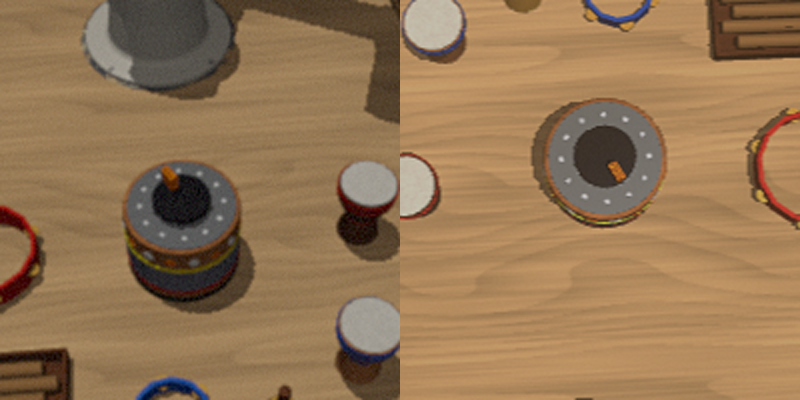

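The moves were refused because every row needs a twist. The picture only shows the unchanged scene. I'll send them again with the twist spread over the travel rows left out.

>>> {"fn": "arm_command", "kwargs": {"motion": [{"linear":[-20.3,-22.6,0],"twist":[0,0,0]},{"linear":[-20.3,-22.6,0],"twist":[0,0,0]},{"linear":[-20.3,-22.6,0],"twist":[0,0,0]},{"linear":[-20.3,-22.6,0],"twist":[0,0,0]},{"linear":[-20.3,-22.6,0],"twist":[0,0,0]},{"linear":[-20.3,-22.6,0],"twist":[0,0,0]},{"linear":[-20.3,-22.6,0],"twist":[0,0,0]},{"linear":[-20.3,-22.6,0],"twist":[0,0,0]},{"linear":[-20.3,-22.6,0],"twist":[0,0,0]},{"linear":[-20.3,-22.6,0],"twist":[0,0,0]},{"linear":[-20.3,-22.6,0],"twist":[0,0,0]},{"linear":[-20.3,-22.6,0],"twist":[0,0,0]}], "jaw": 0}}

```text
time: 1.2
position: [320.4, 285.1, 256.3]
eef_rot: [3.142, 0.0, 2.904]
contact_force: [1.4, -0.1, 1.3]
finger_gap: -0.3
```

>>> {"fn": "arm_command", "kwargs": {"motion": [{"linear":[-20.3,-22.6,0],"twist":[0,0,0]},{"linear":[-20.3,-22.6,0],"twist":[0,0,0]},{"linear":[-20.3,-22.6,0],"twist":[0,0,0]},{"linear":[-20.3,-22.6,0],"twist":[0,0,0]},{"linear":[-20.3,-22.6,0],"twist":[0,0,0]},{"linear":[-20.3,-22.6,0],"twist":[0,0,0]},{"linear":[-20.3,-22.6,0],"twist":[0,0,0]},{"linear":[-20.3,-22.6,0],"twist":[0,0,0]},{"linear":[-20.3,-22.6,0],"twist":[0,0,0]},{"linear":[-20.3,-22.6,0],"twist":[0,0,0]},{"linear":[-20.3,-22.6,0],"twist":[0,0,0]},{"linear":[-20.3,-22.6,0],"twist":[0,0,0]}]}}

```text
time: 2.2
position: [493.4, -36.0, 256.3]
eef_rot: [3.142, -0.0, 2.904]
contact_force: [-0.2, 0.5, 0.0]
finger_gap: 0.1
```

>>> {"fn": "arm_command", "kwargs": {"motion": [{"linear":[0,0,0],"twist":[0,0,0.103]},{"linear":[0,0,0],"twist":[0,0,0.103]},{"linear":[0,0,0],"twist":[0,0,0.103]},{"linear":[0,0,0],"twist":[0,0,0.103]},{"linear":[0,0,0],"twist":[0,0,0.103]},{"linear":[0,0,0],"twist":[0,0,0.103]},{"linear":[0,0,0],"twist":[0,0,0.103]},{"linear":[0,0,0],"twist":[0,0,0.103]},{"linear":[0,0,0],"twist":[0,0,0]}]}}

```text
time: 2.95
position: [492.9, -34.5, 256.2]
eef_rot: [-3.141, -0.0, 2.074]
contact_force: [-0.6, 0.3, -1.1]
finger_gap: -0.3
```

Run:
```python
from h import *
im=bot.get_image('scene');it=bot.get_image('top')
p=np.hstack([cv2.resize(im[60:260,150:350],(400,400),interpolation=cv2.INTER_CUBIC),cv2.resize(it[150:350,160:360],(400,400),interpolation=cv2.INTER_CUBIC)])
cv2.imwrite('pics/b.png',p[:,:,::-1])
s=bot.observe();print(s['time'],s['position'],s['eef_rot'],s['joints'],s['contact_force'],s['finger_gap'])
print('dial centre in tool',totool([501.5,6.8,148]))
```

```text
3.05 [492.8858572  -34.49212866 256.2500789 ] [-3.14148828e+00 -8.85912328e-05  2.08337342e+00] [-1.90786036e-01  3.10584797e-01  1.66024571e+00  6.32810670e-08
  1.17089905e+00 -7.03363154e-01] [ 0.57672513 -0.37512201  0.62838357] -0.23778319316541044
dial centre in tool [ 31.75123118  27.76906467 108.24999443]
```

View pics/b.png

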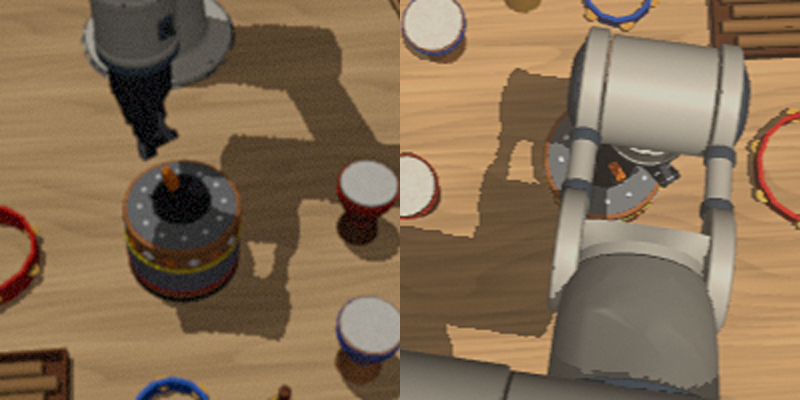

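>>> {"fn": "arm_command", "kwargs": {"motion": [{"linear":[0,0,18.5],"twist":[0,0,0]},{"linear":[0,0,18.5],"twist":[0,0,0]},{"linear":[0,0,18.5],"twist":[0,0,0]},{"linear":[0,0,12],"twist":[0,0,0]},{"linear":[0,0,6],"twist":[0,0,0]},{"linear":[3,0,0],"twist":[0,0,0]},{"linear":[4,0,0],"twist":[0,0,0]},{"linear":[3,0,0],"twist":[0,0,0]},{"linear":[1,0,0],"twist":[0,0,0]},{"linear":[0,0,0],"twist":[0,0,0]}]}}

```text
time: 3.88
position: [487.7, -24.6, 183.4]
eef_rot: [3.141, 0.001, 2.081]
contact_force: [0.4, 0.6, 0.5]
finger_gap: -0.0
```

>>> {"fn": "arm_command", "kwargs": {"motion": [{"linear":[1,0,0],"twist":[0,0,0]},{"linear":[0.5,0,0],"twist":[0,0,0]},{"linear":[0,0,0],"twist":[0,0,0]}]}}

```text
time: 4.13
position: [486.9, -23.5, 182.9]
eef_rot: [3.141, 0.0, 2.08]
contact_force: [0.6, 0.2, -1.0]
finger_gap: 0.2
```

>>> {"fn": "arm_command", "kwargs": {"motion": [{"linear":[1,0,0],"twist":[0,0,0]},{"linear":[0.5,0,0],"twist":[0,0,0]},{"linear":[0,0,0],"twist":[0,0,0]}]}}

```text
time: 4.38
position: [486.1, -22.2, 182.8]
eef_rot: [-3.141, -0.0, 2.08]
contact_force: [-0.2, -0.3, -0.0]
finger_gap: 0.1
```

Run:
```python
from h import *
s=bot.observe();print(s['time'],s['position'],s['eef_rot'],R.from_euler('xyz',s['eef_rot']).inv().apply(s['contact_force']))
print('dial centre in tool',totool([501.5,6.8,148]))
```

```text
4.3833 [486.05259644 -22.21770695 182.75722855] [-3.14149511e+00 -6.59839120e-05  2.07978026e+00] [-0.1330469  -0.32682703  0.01189891]
dial centre in tool [17.80976237 27.63272718 34.75570864]
```

>>> {"fn": "arm_command", "kwargs": {"motion": [{"linear":[1.5,-0.9,0],"twist":[0,0,0.052]},{"linear":[1.5,-0.9,0],"twist":[0,0,0.052]},{"linear":[0,0,0],"twist":[0,0,0]}]}}

```text
time: 4.63
position: [483.2, -20.5, 182.8]
eef_rot: [3.141, 0.0, 1.973]
contact_force: [2.7, -2.2, -0.8]
finger_gap: -0.2
```

>>> {"fn": "arm_command", "kwargs": {"motion": [{"linear":[1.5,-0.9,0],"twist":[0,0,0.052]},{"linear":[0,0,0],"twist":[0,0,0]}]}}

```text
time: 4.8
position: [481.9, -19.6, 182.8]
eef_rot: [3.141, 0.0, 1.923]
contact_force: [2.2, -1.9, -1.5]
finger_gap: 0.1
```

```bash
cat >> h.py <<'E'
def report(name=None):
    s=bot.observe();print('t',s['time'],'F tool',R.from_euler('xyz',s['eef_rot']).inv().apply(s['contact_force']).round(1),'yaw deg',np.degrees(s['eef_rot'][2]).round(2))
    print('dial centre in tool',totool([501.5,6.8,148]).round(1))
    im=bot.get_image('scene');it=bot.get_image('top')
    for n,i in(('scene',im),('top',it)):
        try: print(n,tab(n,i))
        except Exception as e: print(n,'none')
    if name:
        p=np.hstack([cv2.resize(im[120:200,200:280],(400,400),interpolation=cv2.INTER_CUBIC),cv2.resize(it[190:270,223:303],(400,400),interpolation=cv2.INTER_CUBIC)])
        cv2.imwrite(f'pics/{name}.png',p[:,:,::-1])
E
python3 -c "
from h import *
report('c')"
```

```text
t 4.8 F tool [-2.5  1.4  1.5] yaw deg 110.18
dial centre in tool [18.  27.5 34.8]
scene (0, array([nan, nan]), np.float64(nan), np.float64(nan), np.float64(nan))
top (0, array([nan, nan]), np.float64(nan), np.float64(nan), np.float64(nan))h.py:19: RuntimeWarning: Mean of empty slice.
  d=o.mean(0)-c; e=np.linalg.svd(o-o.mean(0))[2][0]; e=e*np.sign(e@d)
  ret = um.true_divide(
h.py:20: RuntimeWarning: Mean of empty slice.
  return len(o),o.mean(0),np.linalg.norm(d),np.degrees(np.arctan2(d[1],d[0])),np.degrees(np.arctan2(e[1],e[0]))
```

View pics/c.png

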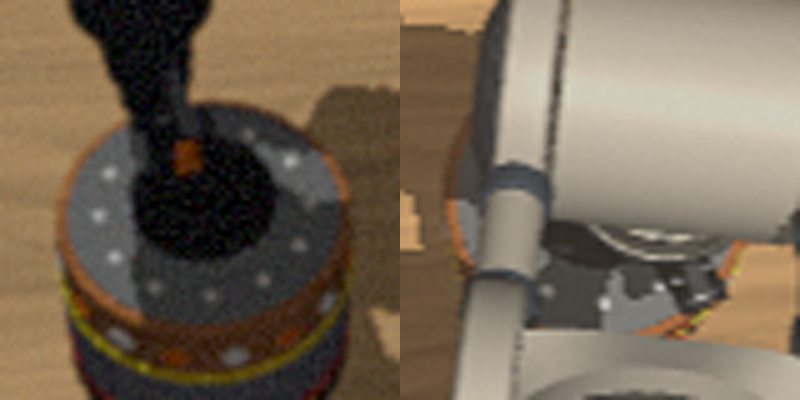

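>>> {"fn": "arm_command", "kwargs": {"motion": [{"linear":[1.5,-0.9,0],"twist":[0,0,0.052]},{"linear":[0,0,0],"twist":[0,0,0]}]}}

```text
time: 5.07
position: [480.4, -18.4, 182.8]
eef_rot: [3.141, 0.0, 1.871]
contact_force: [1.1, -3.7, -0.3]
finger_gap: -0.2
```

>>> {"fn": "arm_command", "kwargs": {"motion": [{"linear":[1.5,-0.9,0],"twist":[0,0,0.052]},{"linear":[0,0,0],"twist":[0,0,0]}]}}

```text
time: 5.23
position: [478.9, -17.0, 182.8]
eef_rot: [-3.141, -0.0, 1.82]
contact_force: [-0.3, -0.5, 0.9]
finger_gap: -0.1
```

>>> {"fn": "arm_command", "kwargs": {"motion": [{"linear":[1.5,-0.9,0],"twist":[0,0,0.052]},{"linear":[0,0,0],"twist":[0,0,0]}]}}

```text
time: 5.4
position: [477.5, -15.7, 182.7]
eef_rot: [-3.141, -0.001, 1.768]
contact_force: [-1.1, -0.7, -0.6]
finger_gap: 0.2
```

```bash
sed -i 's/(V>110)/(V>60)/' h.py; python3 -W ignore -c "
from h import *
report('d')"
```

```text
t 5.4 F tool [-0.4 -1.2  0.6] yaw deg 101.32
dial centre in tool [17.3 28.  34.7]
scene (30, array([492.53048485,   3.79938239]), np.float64(9.215280107618499), np.float64(-164.25505276430897), np.float64(176.86140151533743))
top (0, array([nan, nan]), np.float64(nan), np.float64(nan), np.float64(nan))
```

>>> {"fn": "arm_command", "kwargs": {"motion": [{"linear":[1.5,-0.9,0],"twist":[0,0,0.052]},{"linear":[1.5,-0.9,0],"twist":[0,0,0.052]},{"linear":[1.5,-0.9,0],"twist":[0,0,0.052]},{"linear":[1.5,-0.9,0],"twist":[0,0,0.052]},{"linear":[1.5,-0.9,0],"twist":[0,0,0.052]},{"linear":[1.5,-0.9,0],"twist":[0,0,0.052]},{"linear":[0,0,0],"twist":[0,0,0]}]}}

```text
time: 6.08
position: [471.9, -7.4, 182.8]
eef_rot: [3.142, 0.0, 1.456]
contact_force: [-0.3, -2.8, -1.0]
finger_gap: -0.1
```

```bash
python3 -W ignore -c "
from h import *
report('e')"
```

```text
t 6.0833 F tool [-2.8  0.1  1. ] yaw deg 83.42
dial centre in tool [17.5 27.8 34.8]
scene (49, array([483.51456117,   9.71859669]), np.float64(18.20922088834726), np.float64(169.17908533295517), np.float64(174.73970391433707))
top (0, array([nan, nan]), np.float64(nan), np.float64(nan), np.float64(nan))
```

View pics/e.png

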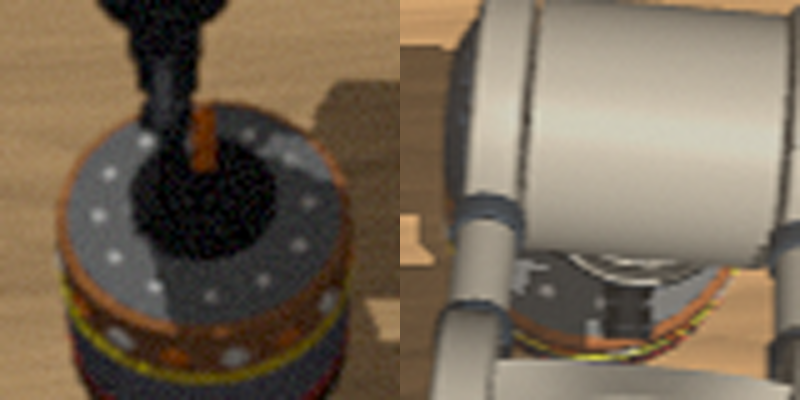

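>>> {"fn": "arm_command", "kwargs": {"motion": [{"linear":[1.5,-0.9,0],"twist":[0,0,0.052]},{"linear":[1.5,-0.9,0],"twist":[0,0,0.052]},{"linear":[0,0,0],"twist":[0,0,0]}]}}

```text
time: 6.43
position: [470.5, -4.1, 182.8]
eef_rot: [3.142, 0.0, 1.352]
contact_force: [0.2, -3.0, 0.1]
finger_gap: 0.2
```

>>> {"fn": "arm_command", "kwargs": {"motion": [{"linear":[1.5,-0.9,0],"twist":[0,0,0.052]},{"linear":[0,0,0],"twist":[0,0,0]}]}}

```text
time: 6.6
position: [469.9, -2.3, 182.8]
eef_rot: [-3.141, -0.0, 1.301]
contact_force: [-0.3, -0.1, 0.6]
finger_gap: 0.0
```

>>> {"fn": "arm_command", "kwargs": {"motion": [{"linear":[1.5,-0.9,0],"twist":[0,0,0.052]},{"linear":[0,0,0],"twist":[0,0,0]}]}}

```text
time: 6.77
position: [469.4, -0.6, 182.8]
eef_rot: [-3.141, -0.0, 1.249]
contact_force: [0.1, 0.7, -0.3]
finger_gap: 0.1
```

```bash
python3 -W ignore -c "
from h import *
report('f')"
```

```text
t 6.7667 F tool [ 0.7 -0.2  0.3] yaw deg 71.57
dial centre in tool [17.1 28.1 34.8]
scene (62, array([487.63074082,  19.23327996]), np.float64(18.890797463776174), np.float64(136.7931793455688), np.float64(160.82030212086147))
top (0, array([nan, nan]), np.float64(nan), np.float64(nan), np.float64(nan))
```

>>> {"fn": "arm_command", "kwargs": {"motion": [{"linear":[1.5,-0.9,0],"twist":[0,0,0.052]},{"linear":[1.5,-0.9,0],"twist":[0,0,0.052]},{"linear":[1.5,-0.9,0],"twist":[0,0,0.052]},{"linear":[1.5,-0.9,0],"twist":[0,0,0.052]},{"linear":[1.5,-0.9,0],"twist":[0,0,0.052]},{"linear":[1.5,-0.9,0],"twist":[0,0,0.052]},{"linear":[1.5,-0.9,0],"twist":[0,0,0.052]},{"linear":[0,0,0],"twist":[0,0,0]}]}}

```text
time: 7.53
position: [468.8, 11.2, 182.8]
eef_rot: [3.141, 0.0, 0.884]
contact_force: [0.1, -4.8, 0.3]
finger_gap: -0.1
```

>>> {"fn": "arm_command", "kwargs": {"motion": [{"linear":[1.5,-0.9,0],"twist":[0,0,0.052]},{"linear":[0,0,0],"twist":[0,0,0]}]}}

```text
time: 7.7
position: [469.0, 13.0, 182.8]
eef_rot: [3.142, 0.0, 0.833]
contact_force: [-1.1, -1.8, -0.3]
finger_gap: -0.2
```

>>> {"fn": "arm_command", "kwargs": {"motion": [{"linear":[1.5,-0.9,0],"twist":[0,0,0.052]},{"linear":[0,0,0],"twist":[0,0,0]}]}}

```text
time: 7.87
position: [469.4, 14.9, 182.8]
eef_rot: [-3.141, -0.0, 0.781]
contact_force: [-0.2, -0.1, -0.5]
finger_gap: 0.4
```

```bash
python3 -W ignore -c "
from h import *
report('g')"
```

```text
t 7.8667 F tool [-0.2 -0.   0.5] yaw deg 44.75
dial centre in tool [17.1 28.4 34.8]
scene (72, array([493.66631221,  27.09506459]), np.float64(22.18658689410741), np.float64(110.40017571038705), np.float64(151.61386375192626))
top (0, array([nan, nan]), np.float64(nan), np.float64(nan), np.float64(nan))
```

View pics/g.png

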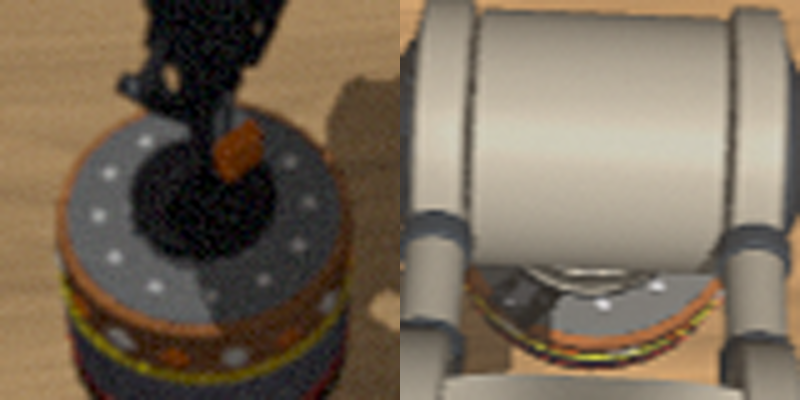

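>>> {"fn": "arm_command", "kwargs": {"motion": [{"linear":[1.5,-0.9,0],"twist":[0,0,0.052]},{"linear":[1.5,-0.9,0],"twist":[0,0,0.052]},{"linear":[1.5,-0.9,0],"twist":[0,0,0.052]},{"linear":[1.5,-0.9,0],"twist":[0,0,0.052]},{"linear":[1.5,-0.9,0],"twist":[0,0,0.052]},{"linear":[1.5,-0.9,0],"twist":[0,0,0.052]},{"linear":[1.5,-0.9,0],"twist":[0,0,0.052]},{"linear":[0,0,0],"twist":[0,0,0]}]}}

```text
time: 8.63
position: [473.8, 25.9, 182.7]
eef_rot: [-3.141, 0.001, 0.416]
contact_force: [-2.1, -3.6, 1.0]
finger_gap: 0.2
```

>>> {"fn": "arm_command", "kwargs": {"motion": [{"linear":[1.0,-0.6,0],"twist":[0,0,0.035]},{"linear":[0,0,0],"twist":[0,0,0]}]}}

```text
time: 8.8
position: [474.4, 26.8, 182.7]
eef_rot: [-3.141, 0.001, 0.383]
contact_force: [-3.5, -4.3, 2.2]
finger_gap: -0.0
```

>>> {"fn": "arm_command", "kwargs": {"motion": [{"linear":[1.0,-0.6,0],"twist":[0,0,0.035]},{"linear":[0,0,0],"twist":[0,0,0]}]}}

```text
time: 8.97
position: [475.3, 27.8, 182.7]
eef_rot: [-3.141, 0.001, 0.348]
contact_force: [-2.8, -3.0, 0.6]
finger_gap: 0.3
```

>>> {"fn": "arm_command", "kwargs": {"motion": [{"linear":[1.0,-0.6,0],"twist":[0,0,0.035]},{"linear":[0,0,0],"twist":[0,0,0]}]}}

```text
time: 9.13
position: [476.2, 28.8, 182.7]
eef_rot: [-3.141, 0.0, 0.313]
contact_force: [-1.1, -2.0, -0.6]
finger_gap: -0.2
```

```bash
python3 -W ignore -c "
from h import *
report('i')"
```

```text
t 9.1333 F tool [-1.7  1.6  0.6] yaw deg 17.91
dial centre in tool [17.3 28.7 34.7]
scene (78, array([503.26171797,  32.01656622]), np.float64(25.78386650035115), np.float64(85.85936859755545), np.float64(153.5302573423496))
top (0, array([nan, nan]), np.float64(nan), np.float64(nan), np.float64(nan))
```

Still 2 N on the finger, so it's just short of the fourth break.

>>> {"fn": "arm_command", "kwargs": {"motion": [{"linear":[1.0,-0.6,0],"twist":[0,0,0.035]},{"linear":[0,0,0],"twist":[0,0,0]},{"linear":[0,0,0],"twist":[0,0,0]}]}}

```text
time: 9.48
position: [477.3, 29.7, 182.9]
eef_rot: [-3.142, -0.001, 0.278]
contact_force: [0.8, 0.2, -0.3]
finger_gap: 0.3
```

```bash
python3 -W ignore -c "
from h import *
report('j')"
```

```text
t 9.4833 F tool [ 0.8 -0.   0.3] yaw deg 15.94
dial centre in tool [17.  28.7 34.9]
scene (76, array([509.34648436,  33.52600828]), np.float64(28.361984074883935), np.float64(73.72900224429831), np.float64(158.33293607090368))
top (0, array([nan, nan]), np.float64(nan), np.float64(nan), np.float64(nan))
```

>>> {"fn": "arm_command", "kwargs": {"motion": [{"linear":[-4,0,0],"twist":[0,0,0]},{"linear":[-6,0,0],"twist":[0,0,0]},{"linear":[0,0,-10],"twist":[0,0,0]},{"linear":[0,0,-20],"twist":[0,0,0]},{"linear":[0,0,-25],"twist":[0,0,0]},{"linear":[0,0,-25],"twist":[0,0,0]},{"linear":[-30,0,0],"twist":[0,0,0]},{"linear":[-30,0,0],"twist":[0,0,0]},{"linear":[-30,0,0],"twist":[0,0,0]},{"linear":[-25,0,0],"twist":[0,0,0]},{"linear":[0,0,0],"twist":[0,0,0]}]}}

```text
time: 10.5
position: [351.7, -4.6, 262.3]
eef_rot: [-3.141, 0.003, 0.276]
contact_force: [0.6, -0.4, 0.1]
finger_gap: 0.0
```

```bash
python3 -W ignore -c "
from h import *
report('k')"
```

```text
t 10.5 F tool [ 0.4  0.6 -0.1] yaw deg 15.81
dial centre in tool [147.6  29.9 113.9]
scene (79, array([509.2612659 ,  32.66188373]), np.float64(27.50906060289132), np.float64(73.39511573996187), np.float64(3.8118901906460443))
top (37, array([501.2830713 ,  34.65108768]), np.float64(28.35132880560706), np.float64(90.2363042732734), np.float64(89.63130882123697))
```

View pics/k.png

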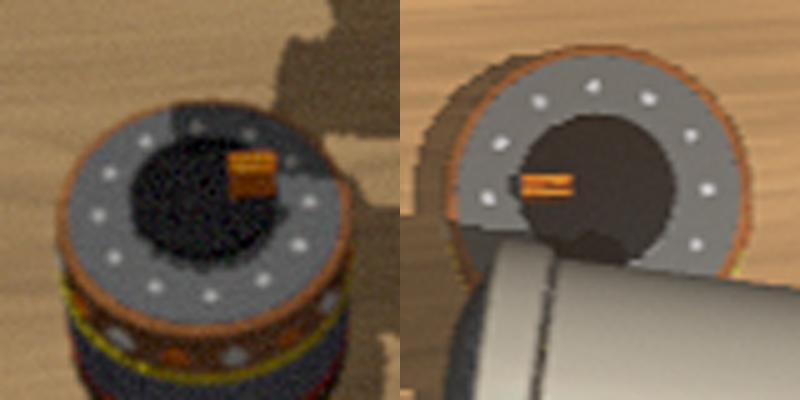

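```bash
python3 -c "
from cell import bot
print(bot.finish_job())"
```

```text
the job is handed in; nothing more can be done
None
```

I turned the speaker up four clicks and handed the job in at about 10.5 s of the 42 s allowed.

I closed the gripper and pushed only the +y side of the orange tab. The tool turned with the dial, in steps of 2 to 3 degrees. At each of the four clicks I felt the push build to about 3.5–5.5 N and then drop to zero. After the fourth drop I stopped, backed off and lifted clear.

**Dial angle:** in the last top view the tab points to 90° (its long axis reads 89.6°). It started at about −151°, so it has turned roughly 119 to 121° clockwise, against the 120° wanted. It sits in line with a white mark.

**Speaker:** by eye in the before and after pictures, it has not moved or tipped. I did not measure its position again afterwards.

**Other checks:** the wrist force read near zero after backing off. The finger's path stayed clear of the other instruments, but I did not check them one by one at the end.

**A check that disagreed:** the scene camera's colour mask gave a tab angle of 73°. I put that down to it catching the tab's side face and perhaps the wooden rim. I relied on the top view, which agreed with the four force drops.

My first three move calls were refused for a missing field and moved nothing.

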